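# Hang the marking template on its two register pins and lock the keeper

## Robot

A 6-joint arm with a two-finger parallel gripper is mounted at the origin on the work surface. World frame = base frame: x ahead of the robot, y to its left, z up, the work surface at z = 0. Lengths are in m, angles in rad, forces in N, time in s.
With the tool pointing down it reaches from about 0.35 to 0.875 m from the base axis. Payload 4.2 kg.
Tool frame: the origin (TCP) lies at the very end of the fingers, on their centre line; the grasp point (between the pads) lies 19 mm behind it; z points along the fingers, y is the direction in which the jaws open and shut (so a half turn about z gives the same grasp; the last joint's range is limited). The gripper opens to 85 mm and grips with 20 to 120 N. Pads are 22 mm wide; open, the fingers measure 114 mm over their backs; the gripper's body (76 mm by 85 mm) begins 54 mm behind the grasp point. The pads swing forward as they close: fully open they stand 13 mm farther back than shut.
Start: joints at [1.451, 0.385, 0.008, 0, -1.194, -0.259], TCP at [0.231, 0.581, 0.231] pointing down, gripper open.
Joint ranges: [-3.14, 3.14], [-1.21, 2.06], [-1.07, 1.41], [-3.16, 2.05], [-2.99, -0.16], [-3.1, 3.1]. Speed limits (rad/s): [2.79, 2.79, 3.14, 3.14, 3.14, 3.14].

## Interface

Orientations are given as a rotation vector (axis times angle).
In Python, from plant import r, read_camera, ticket gives the robot as it stands.
- The arm moves only by the tool servo_tool, never from a script. Its argument "steps" is one flat list of numbers, 7 for each row, row after row: the shift along the tool's x, y, z normalised to -1 to 1, where 1 is 25 mm, then the turn, a rotation vector about the tool's x, y, z normalised to -1 to 1, where 1 is 5 degrees, then the closure, from -1 (fully open) to 1 (shut). A call has 1 to 12 rows; each row shifts and turns the commanded pose from where the row before left it, along the tool's axes as they then stand; what a row does not reach is not made up. A row lasts 1/10 s, in which the tool goes at most 50 mm and 8.59 degrees, less where a joint would pass 70% of its speed; a pose out of reach is approached as far as the arm can. A call with a number of a shift or a turn outside -1 to 1 is refused whole. A call with a gripper value outside its range is refused whole. The fingers move at their own pace and stop on an object; "grip_force" is the grip in N (left out, the last holds). Time passes only in rows, so rows that do not move let the fingers close. It gives the time, the measured TCP pose, the force and the opening at its end, in the units of the state.
- r.get_state(): the state, without advancing time (a new reading comes with each control period).
- read_camera(name): name is "scene" or "top"; returns a dict with "pixels" (384x512x3 uint8, blue, green, red), "camera_matrix" (3x3 intrinsics, pixels), "cam_to_world" (4x4, takes a point from camera to world coordinates). Camera axes: x right, y down, z forward; pixel columns grow to the right and rows downward; lengths in m; the calibration is good to about 2 mm. A picture is of the moment at which its call begins. There is no depth.
- ticket.finish_job(): hands the job in, once; it reports no verdict.
The state is a dict: "clock": time; "joints": joint angles; "qvel": joint speeds; "tau": joint torques, N m; "position": TCP position; "tcp_rot": TCP orientation; "ft_force": force on the tool from outside, world axes, zero at the start; "wrist_torque": the same for the moment, N m; "grip_width": finger opening in m.
Only numpy, scipy, OpenCV 4.12 (cv2) and the standard library are available. Lean on these libraries where they do the work, as an engineer would, in place of code of your own. Each camera call takes 0.05 s, during which the arm holds its last target. There are 200 camera calls.

## Task

Hang the aluminium marking template flat on the two brass pins of the marking jig, with a pin through each of its two holes, and seat it fully home; feel for the pins gently, never forcing or dropping it, because the pin carriage has been clamped somewhere off its zero mark. Then swing the jig's yellow keeper all the way over the template's rail to hold it down, and let go. Leave the other things on the table where they are.

Things in the scene. Friction and masses are not known exactly. Their poses are not given: they have to be found in the camera images.
- template: Loose flat aluminium frame, 110 (x) x 180 (y) x 8 mm, about 0.3 kg. Origin: centre of its underside, z up. Two through holes, 12.6 mm diameter, at y = +70 and -70 mm on its y axis. Rails 18 mm wide along both long edges, end plates 36 mm wide, and a crossbar 26 mm wide along the y axis with a handle. Same after half a turn about z: either way round is right.
- template_handle (a point): Top centre of the template's red handle, 50 mm above the template's underside. The handle is a solid block 16 mm (template x) x 60 mm (template y), standing on the crossbar from 8 to 50 mm above the underside.
- jig: Marking jig fixed to the table. Grey base plate 12 mm thick, x = -95 to +70 mm, y = -95 to +125 mm. Origin: table surface under the zero mark of the pin carriage, an aluminium bar 36 (x) x 160 (y) mm on the base. On the bar stand two upright brass pins, 10 mm diameter, tips bevelled over 1.5 mm, 140 mm apart in y, on the line x = 0. Pin tips 47 mm above the table.
- seat_mark (a point): Fixed zero mark at seat height, the carriage's top, 22 mm above the table. The middle between the pins is clamped anywhere from 5 to 29 mm from here towards the jig's +y: not reported, find it by sight or feel. It does not yield to gentle contact; over 40 N between template and jig is forcing. Seated, the template's underside lies at this height, its y axis along the jig's.
- keeper (a joint): Yellow keeper: flat bar, 33 to 41 mm above the table, turning about a vertical pivot. 0 = open (bar along the jig's y: tongue to +y, post to -y, clear of the template); grows clockwise seen from above to 1.571 = fully closed (tongue, 42 mm from pivot, over the template's near rail, 3 mm above it when seated). Starts near open. Stiff: about 1.5 N at the post; stays where left.
- keeper_pivot (a point): The keeper's pivot axis, 41 mm above the table, at x = -78, y = 0 mm of the jig.
- keeper_post (a point): Top of the keeper's black upright post, 14 mm diameter, 42 mm from the pivot, from 41 to 81 mm above the table: pinch or push it to swing the keeper. It moves with the keeper; seen from the pivot it lies towards the jig's -y at joint 0 and towards its -x at 1.571.
- tin: Red pencil tin, 72 mm diameter, 95 mm tall, with an orange ruler sticking up to 160 mm. Origin: centre of underside. Leave alone.
- notebooks: Stack of notebooks, 110 x 160 x 36 mm. Origin: centre of underside. Leave alone.
- binder: White ring binder lying flat, 240 x 280 x 43 mm. Origin: centre of underside. Leave alone.
- tape: Roll of brown tape lying flat, 96 mm diameter, 30 mm tall. Origin: centre of underside. Leave alone.
- stapler: Green and black stapler, 130 mm (x) x 36 mm x about 46 mm tall. Origin: centre of underside. Leave alone.
- marker: White marker with red cap, 125 mm (x) x 17 x 16 mm, lying flat. Origin: near the middle of its underside. Leave alone.
- jar: Clear jar with yellow cap, 68 mm diameter, 85 mm tall. Origin: centre of underside. Leave alone.
Not all that is in view belongs to the job. Several things have the shape of the template; the one meant has the colours described above.

How it is judged:
By the outcome, as a careful person would: the job done as asked, in the order asked, and still so for the second after the job is handed in, with the robot touching nothing.
It also fails if it takes over 61 s, if anything falls off the work surface, if the arm or the gripper's body presses on something with over 40 N, if the wrist force passes 120 N, or if a joint passes its speed limit or range.

## Working session

There is one attempt and no reset: what is moved stays moved. The work goes in short steps, Python scripts to look and compute and a tool call to move; the robot and the scene stay as the last step left them, time stands still between calls to the robot, and variables do not carry over. Pictures are saved under pics/ and viewed, about 8 in all and at most 12, crops included, and the job is handed in when it is done.

Besides the shell and the picture viewer there is one more tool, called by a JSON object that holds its "method" and its "body". servo_tool: Moves the arm, as the interface text tells. Its arguments: {"type":"object","properties":{"steps":{"type":"array"},"grip_force":{"type":"number"}},"required":["steps"]}

```bash
mkdir -p pics
cat > h.py <<'E'
import numpy as np,cv2
from plant import r,read_camera,ticket
def cam(n):
    d=read_camera(n); return d["pixels"].copy(),np.array(d["camera_matrix"]),np.array(d["cam_to_world"])
def ray(K,T,u,v,z):
    d=T[:3,:3]@np.linalg.solve(K,[u,v,1.]); o=T[:3,3]; return o+d*(z-o[2])/d[2]
def proj(K,T,p):
    q=np.linalg.inv(T)@np.r_[p,1]; q=K@q[:3]; return q[:2]/q[2]
E
python3 - <<'E'
from h import *
for n in("scene","top"):
    p,K,T=cam(n); cv2.imwrite(f"pics/{n}0.png",p); print(n,K.round(1).tolist(),T.round(3).tolist())
a=cv2.imread("pics/scene0.png");b=cv2.imread("pics/top0.png")
s=r.get_state(); print(s)
E
```

```text
scene [[426.4, 0.0, 251.5], [0.0, 426.4, 181.3], [0.0, 0.0, 1.0]] [[-0.211, 0.79, -0.576, 1.38], [0.977, 0.18, -0.111, 0.134], [0.016, -0.586, -0.81, 1.29], [0.0, 0.0, 0.0, 1.0]]
top [[403.0, 0.0, 252.2], [0.0, 403.0, 192.4], [0.0, 0.0, 1.0]] [[0.01, -0.988, 0.155, 0.31], [-1.0, -0.01, -0.002, -0.027], [0.003, -0.155, -0.988, 1.491], [0.0, 0.0, 0.0, 1.0]]
{'clock': 0.1, 'joints': array([ 1.45055824e+00,  3.85475621e-01,  6.80356535e-03, -4.37749065e-04,
       -1.19399449e+00, -2.58563341e-01]), 'qvel': array([-0.00075771, -0.00227582,  0.00482608,  0.00135723,  0.00017881,
        0.00127089]), 'tau': array([-6.91126934e-05, -3.93321097e+01,  1.88929081e+01,  4.19789806e+00,
       -2.58178072e-03,  1.62722102e-06]), 'position': array([0.23094345, 0.58022572, 0.23034907]), 'tcp_rot': array([ 3.08350455e+00, -5.91361133e-01, -4.34330050e-04]), 'ft_force': array([ 0.68778937, -0.24789445, -0.61553472]), 'wrist_torque': array([ 0.02378834, -0.00837657,  0.03866322]), 'grip_width': 0.08582642611161738}
```

View pics/scene0.png

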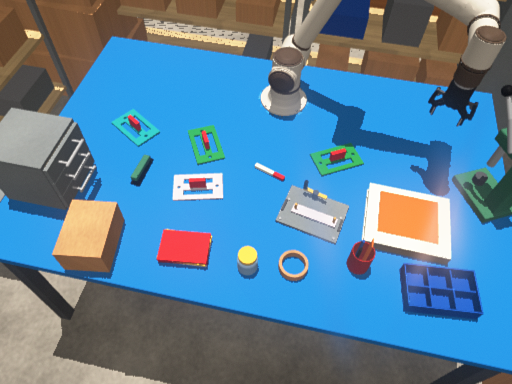

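View pics/top0.png

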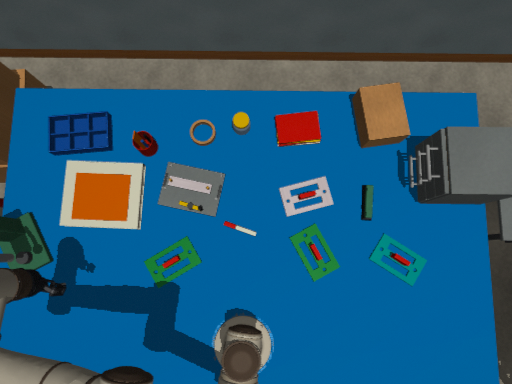

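Both views agree. Things with the template's shape, by top pixel: silver/white frame (306,196), green frame (173,261), green frame (315,252) and teal frame (398,259). The aluminium one is (306,196). The jig is at about (192,190), with its keeper at (190,206). I'll check both in one crop.

Run:
```python
from h import *
p,K,T=cam("top"); c=cv2.resize(p[150:246,150:346],None,fx=4,fy=4,interpolation=cv2.INTER_CUBIC); cv2.imwrite("pics/c1.png",c)
```

```text
(no output)
```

View pics/c1.png

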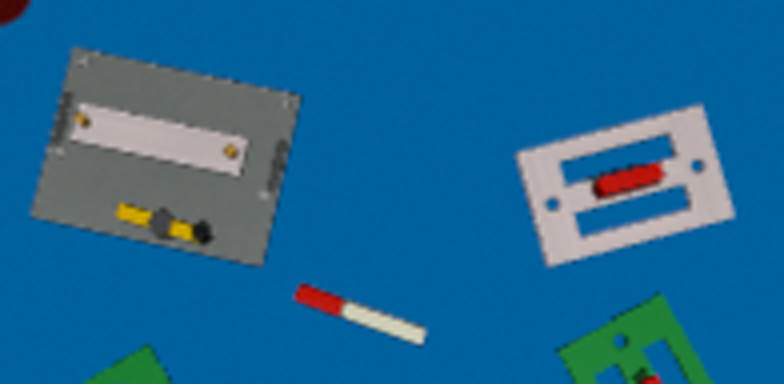

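The crop confirms it: a silver frame with a red handle at crop (630,180), two holes at (553,204) and (698,166). On the jig the brass pins are at (83,120) and (232,152). The keeper's tongue points left (+y) and its black post is at (203,232).

Run:
```python
from h import *
np.set_printoptions(precision=4,suppress=True)
def blobs(m,amin=3):
    n,l,s,c=cv2.connectedComponentsWithStats(m.astype(np.uint8)); return [(s[i,4],c[i],l==i) for i in range(1,n) if s[i,4]>=amin]
def rect(p,K,T,m,z):
    cs,_=cv2.findContours(m.astype(np.uint8),cv2.RETR_EXTERNAL,cv2.CHAIN_APPROX_NONE)
    c=max(cs,key=cv2.contourArea)[:,0]
    w=np.array([ray(K,T,u,v,z)[:2] for u,v in c],np.float32)
    return cv2.minAreaRect((w*1000).astype(np.float32))
P,K,T=cam("top"); S,K2,T2=cam("scene")
for n,p,K,T in(("top",P,K,T),("scene",S,K2,T2)):
    h=cv2.cvtColor(p,cv2.COLOR_BGR2HSV).astype(int); H,Sa,V=h[...,0],h[...,1],h[...,2]
    def win(c,rr): 
        u,v=proj(K,T,c); m=np.zeros(H.shape,bool); m[int(v-rr):int(v+rr),int(u-rr):int(u+rr)]=1; return m
    if n=="top":
        tc=ray(K,T,306,196,.008); jc=ray(K,T,192,190,.02)
    wt=win(tc,38); wj=win(jc,42)
    light=(Sa<60)&(V>150)
    print(n,"template",rect(p,K,T,wt&light,.008))
    red=((H<8)|(H>172))&(Sa>150)&(V>100)
    for a,c,m in blobs(wt&red,20):
        print(" handle px",a,c,"at z.05",ray(K,T,*c,.05 if n=="top" else .04))
    print(" bar",rect(p,K,T,wj&light,.022))
    print(" base",rect(p,K,T,wj&(Sa<70)&(V>60),.012))
    br=(H>8)&(H<32)&(Sa>90)
    for a,c,m in blobs(wj&br,2): print(" brass/yellow",a,c,p[int(c[1]),int(c[0])],"z47",ray(K,T,*c,.045),"z41",ray(K,T,*c,.041))
    for a,c,m in blobs(wj&(V<45),3): print(" black",a,c,ray(K,T,*c,.081))
    drk=wt&(H>95)&(H<130)&(Sa>100)
    for a,c,m in blobs(drk,2):
        if a<40: print(" hole",a,c,ray(K,T,*c,.004))
```

```text
top template ((531.9551391601562, -229.33834838867188), (109.08142852783203, 180.1898651123047), 15.382596015930176)
 handle px 70 [306.9286 194.3429] at z.05 [ 0.5311 -0.2277  0.05  ]
 bar ((568.1455078125, 202.851806640625), (157.14630126953125, 34.46812057495117), 78.36988067626953)
 base ((554.43310546875, 197.2097930908203), (217.9898681640625, 163.1520538330078), 78.39265441894531)
 brass/yellow 7 [170.1429 179.4286] [ 39 122 166] z47 [0.5816 0.2701 0.045 ] z41 [0.5824 0.2709 0.041 ]
 brass/yellow 6 [207.1667 187.1667] [ 41 133 180] z47 [0.5545 0.1343 0.045 ] z41 [0.5551 0.1348 0.041 ]
 brass/yellow 39 [183.     203.2564] [  0 161 202] z47 [0.4946 0.22   0.045 ] z41 [0.4951 0.2207 0.041 ]
 brass/yellow 32 [195.4688 207.25  ] [  0 162 204] z47 [0.4805 0.1745 0.045 ] z41 [0.481  0.1751 0.041 ]
 black 15 [200.2    207.9333] [0.474  0.1528 0.081 ]
 hole 7 [323.7143 191.    ] [ 0.5515 -0.297   0.004 ]
 hole 4 [287.5 200.5] [ 0.5142 -0.1615  0.004 ]
scene template ((532.9168701171875, -229.59359741210938), (115.10324096679688, 180.53152465820312), 15.439765930175781)
 handle px 120 [
[... 273 characters left out ...]
ellow 15 [310.  190.2] [141 237 255] z47 [0.4859 0.1755 0.045 ] z41 [0.4831 0.1756 0.041 ]
 brass/yellow 28 [322.1786 195.5714] [134 240 255] z47 [0.4993 0.2206 0.045 ] z41 [0.4965 0.2209 0.041 ]
 brass/yellow 7 [295.4286 204.8571] [122 188 236] z47 [0.5589 0.1341 0.045 ] z41 [0.5562 0.1341 0.041 ]
 brass/yellow 4 [334.25 218.  ] [122 198 244] z47 [0.5823 0.2715 0.045 ] z41 [0.5797 0.2719 0.041 ]
 hole 31 [213.9032 149.1935] [ 0.3453 -0.2186  0.004 ]
 hole 4 [209.5 156.5] [ 0.3849 -0.2256  0.004 ]
 hole 21 [208.2857 180.2857] [ 0.4961 -0.1995  0.004 ]
 hole 15 [186. 181.] [ 0.5176 -0.2792  0.004 ]
 hole 4 [216.5 185.5] [ 0.5123 -0.1636  0.004 ]
 hole 2 [178.5 187. ] [ 0.5498 -0.2979  0.004 ]
```

Estimates so far:
- **Template:** (0.532, -0.2295), yaw 15.4°.
- **Jig:** yaw -11.6°, pin middle about (0.568, 0.2025), about 23 mm from zero.

Now moving above the template.

{"method": "servo_tool", "body": {"steps": [0.9,1,0,0,0,0,-1,0.9,1,0,0,0,0,-1,0.9,1,0,0,0,0,-1,0.9,1,0,0,0,0,-1,0.9,1,0,0,0,0,-1,0.9,1,0,0,0,0,-1,0.9,1,0,0,0,0,-1,0.9,1,0,0,0,0,-1,0.9,1,0,0,0,0,-1,0.9,1,0,0,0,0,-1,0.9,1,0,0,0,0,-1,0.9,1,0,0,0,0,-1]}}

```text
clock: 1.45
position: [0.3712, 0.2008, 0.2315]
tcp_rot: [-3.085, 0.591, -0.0]
ft_force: [1.1, -0.5, -0.0]
grip_width: 0.0855
```

{"method": "servo_tool", "body": {"steps": [0.9,1,0,0,0,0,-1,0.9,1,0,0,0,0,-1,0.9,1,0,0,0,0,-1,0.9,1,0,0,0,0,-1,0.9,1,0,0,0,0,-1,0.9,1,0,0,0,0,-1,0.9,1,0,0,0,0,-1,0.9,1,0,0,0,0,-1,0.9,1,0,0,0,0,-1,0.9,1,0,0,0,0,-1,0.9,1,0,0,0,0,-1,0.9,1,0,0,0,0,-1]}}

```text
clock: 2.65
position: [0.5112, -0.1779, 0.2313]
tcp_rot: [-3.085, 0.592, -0.0]
ft_force: [0.6, -0.3, -0.6]
grip_width: 0.0851
```

{"method": "servo_tool", "body": {"steps": [0.8,0.8,0,0,0,0,-1,0.8,0.8,0,0,0,0,-1,0,0,0.4,0,0,1,-1,0,0,0.4,0,0,1,-1,0,0,0.4,0,0,1,-1,0,0,0.4,0,0,1,-1,0,0,0.4,0,0,1,-1,0,0,0.4,0,0,1,-1,0,0,0.4,0,0,1,-1,0,0,0.4,0,0,1,-1,0,0,0.4,0,0,1,-1,0,0,0.4,0,0,1,-1]}}

```text
clock: 3.85
position: [0.5332, -0.2284, 0.1308]
tcp_rot: [2.543, -1.845, -0.0]
ft_force: [-0.0, -0.7, 0.3]
grip_width: 0.0853
```

{"method": "servo_tool", "body": {"grip_force": 60, "steps": [0,0.05,0.8,0,0,0.5,-1,0,0,0.8,0,0,0,-1,0,0,0.8,0,0,0,-1,0,0,0.8,0,0,0,-1,0,0,0.7,0,0,0,-1,0,0,0.6,0,0,0,-1,0,0,0,0,0,0,-1,0,0,0,0,0,0,1,0,0,0,0,0,0,1,0,0,0,0,0,0,1,0,0,0,0,0,0,1,0,0,0,0,0,0,1]}}

```text
clock: 5.05
position: [0.5326, -0.2289, 0.0196]
tcp_rot: [-2.505, 1.895, -0.002]
ft_force: [1.9, 0.8, -0.9]
grip_width: 0.0155
```

{"method": "servo_tool", "body": {"steps": [0,0,-0.4,0,0,0,1,0,0,-0.8,0,0,0,1,0,0,-0.9,0,0,0,1,0,0,-0.9,0,0,0,1,0,0,-0.8,0,0,0,1,-0.5,-0.18,0,0,0,0,1,-0.95,-0.36,0,0,0,0,1,-0.95,-0.36,0,0,0,0,1,-0.95,-0.36,0,0,0,0,1,-0.95,-0.36,0,0,0,0,1,-0.95,-0.36,0,0,0,0,1,-0.95,-0.36,0,0,0,0,1]}}

```text
clock: 6.25
position: [0.5449, -0.0621, 0.1127]
tcp_rot: [2.504, -1.894, -0.004]
ft_force: [0.2, -0.5, -3.6]
grip_width: 0.0154
```

{"method": "servo_tool", "body": {"steps": [-0.95,-0.36,0,0,0,0,1,-0.95,-0.36,0,0,0,0,1,-0.95,-0.36,0,0,0,0,1,-0.95,-0.36,0,0,0,0,1,-0.95,-0.36,0,0,0,0,1,-0.95,-0.36,0,0,0,0,1,-0.95,-0.36,0,0,0,0,1,-0.95,-0.36,0,0,0,0,1,-0.95,-0.36,0,0,0,0,1,-0.5,-0.18,0,0,0,0.4,1,0,0,0,0,0,1,1,0,0,0,0,0,1,1]}}

```text
clock: 7.45
position: [0.5652, 0.178, 0.1123]
tcp_rot: [2.289, -2.148, -0.003]
ft_force: [-0.7, 0.4, -3.3]
grip_width: 0.0151
```

{"method": "servo_tool", "body": {"steps": [0,0,0,0,0,1,1,0,0,0,0,0,1,1,0,0,0,0,0,1,1,0,0,0,0,0,0,1,0,0,0,0,0,0,1,0,0,0,0,0,0,1]}}

```text
clock: 8.05
position: [0.5664, 0.1773, 0.1133]
tcp_rot: [1.995, -2.426, -0.0]
ft_force: [-0.4, -1.2, -4.0]
grip_width: 0.0151
```

```bash
cat >> h.py <<'E'
def tpl(p,K,T,c,z,zh):
    """template hole + outline measurement about world point c"""
    h=cv2.cvtColor(p,cv2.COLOR_BGR2HSV).astype(int); H,S,V=h[...,0],h[...,1],h[...,2]
    u,v=proj(K,T,c); w=np.zeros(H.shape,bool); w[int(v-50):int(v+50),int(u-50):int(u+50)]=1
    m=(w&(S<60)&(V>150)).astype(np.uint8)
    cs,_=cv2.findContours(m,cv2.RETR_EXTERNAL,cv2.CHAIN_APPROX_NONE)
    q=np.array([ray(K,T,a,b,z)[:2]*1000 for a,b in max(cs,key=cv2.contourArea)[:,0]],np.float32)
    return cv2.minAreaRect(q)
E
python3 - <<'E'
from h import *
s=r.get_state(); pz=s['position']; print(pz,s['tcp_rot'],s['ft_force'])
p,K,T=cam("top"); q,K2,T2=cam("scene")
z=pz[2]-.0196+.008
for P,k,t in((p,K,T),(q,K2,T2)): print(tpl(P,k,t,[pz[0],pz[1],z],z,z))
u,v=map(int,proj(K,T,[pz[0],pz[1],z])); a,b=map(int,proj(K2,T2,[pz[0],pz[1],z])); print(u,v,a,b)
c=lambda P,u,v: cv2.resize(P[v-60:v+60,u-60:u+60],(390,390),interpolation=cv2.INTER_CUBIC)
cv2.imwrite("pics/c2.png",np.hstack([c(p,u,v),c(q,a,b)]))
E
```

```text
[0.5664038  0.17725397 0.11334525] [ 1.99489132e+00 -2.42560743e+00 -4.91635410e-04] [-0.40503945 -1.15639931 -4.01196145]
((557.4017944335938, 134.55722045898438), (93.2410888671875, 109.38135528564453), 78.48136901855469)
((569.2813720703125, 172.5509033203125), (174.04400634765625, 128.19296264648438), 77.71004486083984)
193 180 309 199
```

View pics/c2.png

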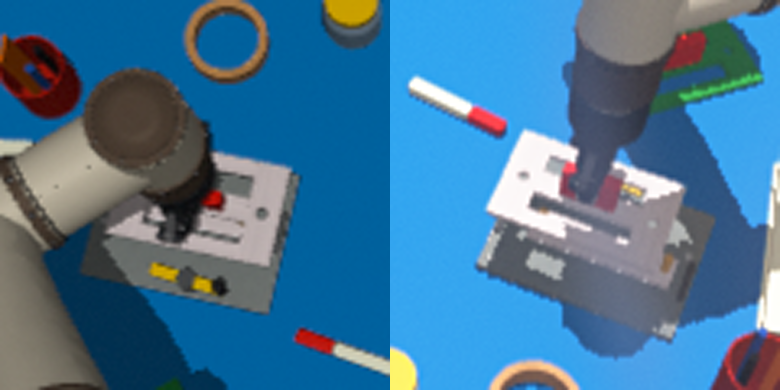

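The picture shows the template level in the grip. Its right hole is visible in the top crop at (262,212), and both holes in the scene crop at (507,178) and (664,199). It is still about 25 mm short of the pins in y. Next: shift, and lower to just above the pin tips.

{"method": "servo_tool", "body": {"steps": [-0.5,0.06,0.3,0,0,0,1,-0.52,0.06,0.5,0,0,0,1,0,0,0.5,0,0,0,1,0,0,0.35,0,0,0,1,0,0,0,0,0,0,1,0,0,0,0,0,0,1,0,0,0,0,0,0,1]}}

```text
clock: 8.85
position: [0.5694, 0.2028, 0.0731]
tcp_rot: [-1.993, 2.427, -0.001]
ft_force: [-0.8, -0.1, -3.5]
grip_width: 0.0149
```

Run:
```python
from h import *
s=r.get_state(); pz=s['position']; print(pz,s['tcp_rot'],s['ft_force'])
p,K,T=cam("top"); q,K2,T2=cam("scene")
z=pz[2]-.0196+.008
y=np.array([.199,.98,0]); o=np.array([.5682,.2025,0])
ims=[]
for n,P,k,t in(("top",p,K,T),("scene",q,K2,T2)):
  for sg in(-1,1):
    h=o+sg*.07*y; h[2]=z; u,v=proj(k,t,h); u0,v0=int(round(u)),int(round(v))
    g=cv2.cvtColor(P,cv2.COLOR_BGR2GRAY)[v0-6:v0+7,u0-6:u0+7].astype(float)
    w=np.clip(np.median(g)*.85-g,0,None)
    if w.sum()>0:
      yy,xx=np.mgrid[-6:7,-6:7]; c=[u0+(w*xx).sum()/w.sum(),v0+(w*yy).sum()/w.sum()]
      print(n,sg,"pred",(u,v),"dark centroid",c,ray(k,t,*c,z),"exp",h)
    ims.append(cv2.resize(P[v0-15:v0+16,u0-15:u0+16],(380,290),interpolation=cv2.INTER_CUBIC))
cv2.imwrite("pics/c3.png",np.vstack([np.hstack(ims[:2]),np.hstack(ims[2:])]))
```

```text
[0.56937261 0.20282878 0.07309415] [-1.99318790e+00  2.42691418e+00 -5.30350804e-04] [-0.84651286 -0.10441348 -3.45541096]
top -1 pred (np.float64(206.78997384981514), np.float64(186.44952763004002)) dark centroid [np.float64(208.79154486170452), np.float64(186.6040026984484)] [0.55378294 0.1266882  0.06149415] exp [0.55427    0.1339     0.06149415]
top 1 pred (np.float64(168.9630435014139), np.float64(178.43889704301756)) dark centroid [np.float64(172.0404011461318), np.float64(179.36733524355301)] [0.57884255 0.2598676  0.06149415] exp [0.58213    0.2711     0.06149415]
scene -1 pred (np.float64(296.0429770973854), np.float64(201.1603844649153)) dark centroid [np.float64(296.0746775288527), np.float64(201.57275401674588)] [0.55592859 0.13426286 0.06149415] exp [0.55427    0.1339     0.06149415]
scene 1 pred (np.float64(334.99011364160185), np.float64(215.42375742356015)) dark centroid [np.float64(339.3978682509173), np.float64(219.21736851301765)] [0.59376011 0.28704677 0.06149415] exp [0.58213    0.2711     0.06149415]
```

View pics/c3.png

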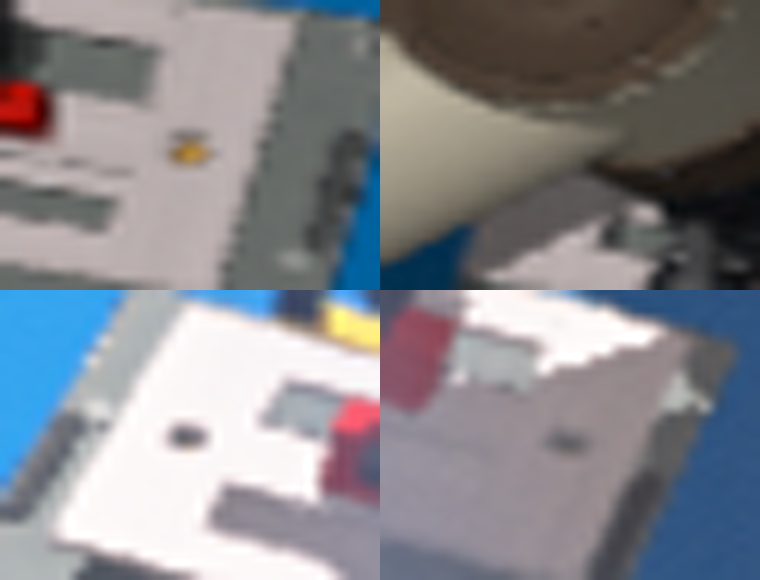

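The top crop shows brass centred in the near hole at (190,150). The scene holes sit at the predicted pin positions, to about 1 mm. I'll trim 1 mm in x and feel downwards.

{"method": "servo_tool", "body": {"steps": [0,0.04,0.1,0,0,0,1,0,0,0.1,0,0,0,1,0,0,0.1,0,0,0,1,0,0,0.04,0,0,0,1,0,0,0,0,0,0,1]}}

```text
clock: 9.45
position: [0.5682, 0.2032, 0.064]
tcp_rot: [-1.994, 2.427, -0.0]
ft_force: [1.3, 0.5, -4.6]
grip_width: 0.0154
```

{"method": "servo_tool", "body": {"steps": [0,0,0.04,0,0,0,1,0,0,0.04,0,0,0,1,0,0,0,0,0,0,1]}}

```text
clock: 9.75
position: [0.5682, 0.2032, 0.0621]
tcp_rot: [-1.993, 2.427, -0.0]
ft_force: [1.2, 0.6, -3.1]
grip_width: 0.0154
```

No contact 4 mm below the tips, so it is on the pins. Continuing gently.

{"method": "servo_tool", "body": {"steps": [0,0,0.08,0,0,0,1,0,0,0.08,0,0,0,1,0,0,0.08,0,0,0,1,0,0,0,0,0,0,1]}}

```text
clock: 10.15
position: [0.5682, 0.2032, 0.0559]
tcp_rot: [-1.994, 2.427, -0.0]
ft_force: [1.5, 1.1, -3.9]
grip_width: 0.0149
```

{"method": "servo_tool", "body": {"steps": [0,0,0.08,0,0,0,1,0,0,0.08,0,0,0,1,0,0,0.08,0,0,0,1,0,0,0,0,0,0,1]}}

```text
clock: 10.55
position: [0.5682, 0.2032, 0.0499]
tcp_rot: [-1.994, 2.427, -0.0]
ft_force: [2.8, 1.2, -3.1]
grip_width: 0.0151
```

{"method": "servo_tool", "body": {"steps": [0,0,0.08,0,0,0,1,0,0,0.08,0,0,0,1,0,0,0.08,0,0,0,1,0,0,0,0,0,0,1]}}

```text
clock: 10.95
position: [0.5681, 0.2032, 0.0439]
tcp_rot: [-1.994, 2.427, -0.0]
ft_force: [2.7, 1.8, -3.5]
grip_width: 0.0152
```

{"method": "servo_tool", "body": {"steps": [0,0,0.03,0,0,0,1,0,0,0.03,0,0,0,1,0,0,0,0,0,0,1]}}

```text
clock: 11.25
position: [0.5681, 0.2031, 0.0426]
tcp_rot: [-1.994, 2.427, -0.0]
ft_force: [2.3, 1.9, -2.7]
grip_width: 0.0151
```

{"method": "servo_tool", "body": {"steps": [0,0,0.03,0,0,0,1,0,0,0,0,0,0,1]}}

```text
clock: 11.45
position: [0.5681, 0.2031, 0.0419]
tcp_rot: [-1.994, 2.427, -0.0]
ft_force: [2.1, 1.7, -3.2]
grip_width: 0.0154
```

{"method": "servo_tool", "body": {"steps": [0,0,0.02,0,0,0,1,0,0,0,0,0,0,1]}}

```text
clock: 11.65
position: [0.5682, 0.2032, 0.0416]
tcp_rot: [-1.994, 2.427, -0.0]
ft_force: [1.8, 1.5, -0.7]
grip_width: 0.0155
```

{"method": "servo_tool", "body": {"steps": [0,0,0.02,0,0,0,1,0,0,0,0,0,0,1]}}

```text
clock: 11.85
position: [0.5682, 0.2032, 0.0415]
tcp_rot: [-1.994, 2.427, -0.0]
ft_force: [1.1, 1.7, 3.6]
grip_width: 0.0156
```

{"method": "servo_tool", "body": {"steps": [0,0,0.02,0,0,0,1,0,0,0,0,0,0,1]}}

```text
clock: 12.05
position: [0.5682, 0.2033, 0.0415]
tcp_rot: [-1.994, 2.426, -0.001]
ft_force: [-0.2, 1.3, 7.0]
grip_width: 0.0153
```

It is seated: z stops at 0.0415 (underside 21.9 mm) while the force rises gently to 7 N. Releasing, lifting clear and looking.

{"method": "servo_tool", "body": {"grip_force": 30, "steps": [0,0,-0.02,0,0,0,1,0,0,0,0,0,0,0,0,0,0,0,0,0,0,0,0,0,0,0,0,0,0,0,0,0,0,0,0]}}

```text
clock: 12.55
position: [0.5674, 0.2025, 0.0403]
tcp_rot: [1.993, -2.426, -0.0]
ft_force: [-0.4, 0.0, -0.6]
grip_width: 0.0425
```

{"method": "servo_tool", "body": {"steps": [0,0,-0.3,0,0,0,0,0,0,-0.8,0,0,0,0,0,0,-0.8,0,0,0,0,0,0,-0.8,0,0,0,0,0.8,0,-0.6,0,0,0,0,1,0,0,0,0,0,0,1,0,0,0,0,0,0,1,0,0,0,0,0,0,1,0,0,0,0,0,0,1,0,0,0,0,0,0,0,0,0,0,0,0,0]}}

```text
clock: 13.65
position: [0.5387, 0.0585, 0.1238]
tcp_rot: [1.99, -2.43, -0.0]
ft_force: [0.3, 0.2, 0.0]
grip_width: 0.0427
```

Run:
```python
from h import *
s=r.get_state(); print(s['position'],s['joints'].round(2),s['ft_force'])
p,K,T=cam("top"); q,K2,T2=cam("scene"); np.savez("pics/f.npz",p=p,q=q)
u,v=map(int,proj(K,T,[.54,.19,.03])); a,b=map(int,proj(K2,T2,[.54,.19,.03])); print(u,v,a,b)
c=lambda P,u,v: cv2.resize(P[v-45:v+45,u-45:u+45],(396,396),interpolation=cv2.INTER_CUBIC)
cv2.imwrite("pics/c4.png",np.hstack([c(p,u,v),c(q,a,b)]))
for n,P,k,t in(("top",p,K,T),("scene",q,K2,T2)):
    h=cv2.cvtColor(P,cv2.COLOR_BGR2HSV).astype(int); m=(h[...,0]>20)&(h[...,0]<34)&(h[...,1]>100)&(h[...,2]>100)
    w=np.zeros(m.shape,bool); uu,vv=map(int,proj(k,t,[.487,.195,.041])); w[vv-20:vv+20,uu-25:uu+25]=1
    N,l,S,C=cv2.connectedComponentsWithStats((m&w).astype(np.uint8))
    for i in range(1,N):
        if S[i,4]>4: print(n,S[i,4],C[i],ray(k,t,*C[i],.041))
    N,l,S,C=cv2.connectedComponentsWithStats(((h[...,2]<60)&w).astype(np.uint8))
    for i in range(1,N):
        if S[i,4]>4: print(n,"blk",S[i],C[i],ray(k,t,*C[i],.065))
```

```text
[0.53871285 0.05848638 0.12382509] [ 0.41  0.35 -0.34 -0.   -0.88 -0.61] [0.30765372 0.21109977 0.02740136]
192 191 311 205
top 16 [195.75  207.375] [0.48054052 0.17402776 0.041     ]
top blk [185 196  12  17  93] [189.22580645 205.07526882] [0.48571307 0.1941804  0.065     ]
top blk [198 205   5   6  18] [200.16666667 207.72222222] [0.47663672 0.15494428 0.065     ]
scene 11 [309.36363636 189.54545455] [0.4807416  0.17299183 0.041     ]
```

View pics/c4.png

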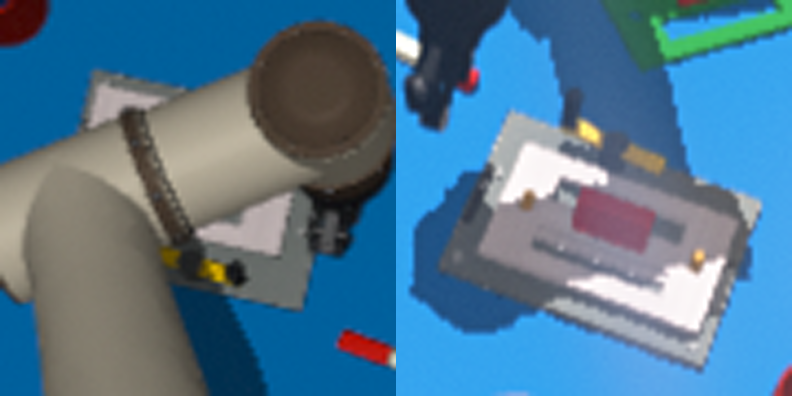

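The scene crop shows the template flat with brass pins through both holes, at (527,200) and (698,258). The keeper is still open, with its post at crop (572,100). Next: over the post, at about (0.4765, 0.155).

{"method": "servo_tool", "body": {"steps": [-0.82,0.8,0,0,0,0,0,-0.82,0.8,0,0,0,0,0,-0.82,0.8,0,0,0,0,0,-0.82,0.8,0,0,0,0,0,0,0,0.4,0,0,0.8,0,0,0,0,0,0,0,0,0,0,0,0,0,0,0]}}

```text
clock: 14.45
position: [0.4774, 0.1574, 0.1135]
tcp_rot: [1.911, -2.493, 0.0]
ft_force: [0.2, -0.3, 0.1]
grip_width: 0.0426
```

{"method": "servo_tool", "body": {"grip_force": 25, "steps": [0.1,0,0.5,0,0,0,0,0,0,0.6,0,0,0,0,0,0,0.6,0,0,0,0,0,0,0.6,0,0,0,0,0,0,0.2,0,0,0,0,0,0,0,0,0,0,0,0,0,0,0,0,0,1,0,0,0,0,0,0,1,0,0,0,0,0,0,1,0,0,0,0,0,0,1]}}

```text
clock: 15.45
position: [0.4769, 0.1545, 0.0516]
tcp_rot: [-1.908, 2.494, -0.0]
ft_force: [-0.9, 0.1, 4.2]
grip_width: 0.0128
```

{"method": "servo_tool", "body": {"steps": [-0.006,0.147,0,0,0,1,1,-0.006,0.147,0,0,0,1,1,-0.006,0.147,0,0,0,1,1,-0.006,0.147,0,0,0,1,1,-0.006,0.147,0,0,0,1,1,-0.006,0.147,0,0,0,1,1]}}

```text
clock: 16.05
position: [0.4576, 0.1654, 0.0516]
tcp_rot: [-1.193, 2.906, -0.0]
ft_force: [-1.8, -0.9, 4.9]
grip_width: 0.0134
```

{"method": "servo_tool", "body": {"steps": [-0.006,0.147,0,0,0,1,1,-0.006,0.147,0,0,0,1,1,-0.006,0.147,0,0,0,1,1,-0.006,0.147,0,0,0,1,1,-0.006,0.147,0,0,0,1,1]}}

```text
clock: 16.55
position: [0.4473, 0.1809, 0.0516]
tcp_rot: [0.536, -3.095, -0.0]
ft_force: [-5.3, 1.3, 6.4]
grip_width: 0.0133
```

{"method": "servo_tool", "body": {"steps": [-0.006,0.147,0,0,0,1,1,-0.006,0.147,0,0,0,1,1,-0.006,0.147,0,0,0,1,1,-0.006,0.147,0,0,0,1,1,-0.006,0.147,0,0,0,1,1,0,0,0,0,0,0,1]}}

```text
clock: 17.15
position: [0.4446, 0.1998, 0.0516]
tcp_rot: [-0.143, -3.138, -0.001]
ft_force: [-8.6, 3.5, 7.9]
grip_width: 0.0132
```

{"method": "servo_tool", "body": {"steps": [-0.03,0.14,0,0,0,1,1,0,0.04,0,0,0,0,1,0,0,0,0,0,0,1]}}

```text
clock: 17.45
position: [0.4451, 0.2029, 0.0516]
tcp_rot: [-0.279, -3.127, 0.002]
ft_force: [-8.2, 1.6, 10.4]
grip_width: 0.0132
```

{"method": "servo_tool", "body": {"steps": [0,0.04,0,0,0,0,1,0,0,0,0,0,0,1]}}

```text
clock: 17.65
position: [0.4451, 0.2033, 0.0515]
tcp_rot: [-0.28, -3.126, 0.004]
ft_force: [-7.5, -0.6, 10.7]
grip_width: 0.0135
```

{"method": "servo_tool", "body": {"steps": [0,0.04,0,0,0,0,1,0,0,0,0,0,0,1]}}

```text
clock: 17.85
position: [0.4451, 0.2037, 0.0515]
tcp_rot: [-0.28, -3.126, 0.005]
ft_force: [-6.4, -2.2, 11.0]
grip_width: 0.013
```

{"method": "servo_tool", "body": {"steps": [0,0.06,0,0,0,0,1,0,0.06,0,0,0,0,1,0,0,0,0,0,0,1]}}

```text
clock: 18.15
position: [0.4451, 0.2056, 0.0514]
tcp_rot: [-0.281, -3.124, 0.008]
ft_force: [-7.0, -4.1, 13.1]
grip_width: 0.0132
```

{"method": "servo_tool", "body": {"steps": [0,0,0,0,0,0,0.3,0,0,0,0,0,0,0.3,0,0,0,0,0,0,0.3,0,0,-0.4,0,0,0,0.3,0,0,-0.8,0,0,0,0.3,0,0,-0.8,0,0,0,0.3,0,0,-1,0,0,0,0.3,0,0,-1,0,0,0,0.3,0,1,0,0,0,0,0.3,0,1,0,0,0,0,0.3,0,1,0,0,0,0,0.3,0,1,0,0,0,0,0.3]}}

```text
clock: 19.35
position: [0.4656, 0.3076, 0.1517]
tcp_rot: [0.279, 3.128, 0.001]
ft_force: [0.9, -0.3, -0.2]
grip_width: 0.0296
```

{"method": "servo_tool", "body": {"steps": [0,1,0,0,0,0,0.3,0,1,0,0,0,0,0.3,0,1,0,0,0,0,0.3,0,1,0,0,0,0,0.3,0,0,0,0,0,0,0.3,0,0,0,0,0,0,0.3]}}

```text
clock: 19.95
position: [0.4828, 0.4051, 0.1508]
tcp_rot: [-0.279, -3.129, 0.001]
ft_force: [-0.4, -0.3, -0.3]
grip_width: 0.0297
```

Run:
```python
from h import *
s=r.get_state(); print(s['position'],s['ft_force'])
p,K,T=cam("top"); q,K2,T2=cam("scene")
u,v=map(int,proj(K,T,[.52,.19,.03])); a,b=map(int,proj(K2,T2,[.52,.19,.03]))
c=lambda P,u,v: cv2.resize(P[v-45:v+45,u-45:u+45],(396,396),interpolation=cv2.INTER_CUBIC)
cv2.imwrite("pics/c5.png",np.hstack([c(p,u,v),c(q,a,b)]))
for n,P,k,t in(("top",p,K,T),("scene",q,K2,T2)):
    h=cv2.cvtColor(P,cv2.COLOR_BGR2HSV).astype(int); m=(h[...,0]>20)&(h[...,0]<34)&(h[...,1]>100)&(h[...,2]>90)
    w=np.zeros(m.shape,bool); uu,vv=map(int,proj(k,t,[.487,.195,.041])); w[vv-20:vv+20,uu-25:uu+25]=1
    N,l,S,C=cv2.connectedComponentsWithStats((m&w).astype(np.uint8))
    for i in range(1,N):
        if S[i,4]>4: print(n,S[i,4],C[i],ray(k,t,*C[i],.041))
```

```text
[0.48280468 0.40508668 0.15077764] [-0.37317422 -0.34625165 -0.34007737]
top 35 [191.4        198.65714286] [0.51222062 0.19082773 0.041     ]
top 28 [188.39285714 211.17857143] [0.46643596 0.20015643 0.041     ]
scene 12 [317.41666667 187.41666667] [0.46504087 0.20004151 0.041     ]
scene 18 [313.16666667 197.55555556] [0.51202851 0.19069838 0.041     ]
```

View pics/c5.png

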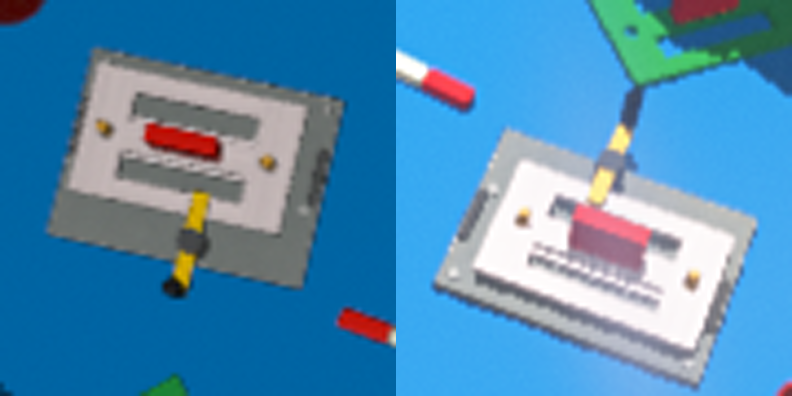

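Both views show the template flat on both pins. The yellow keeper bar lies along -11.5° (top) and -11.2° (scene), against the jig's x axis at -11.6°. So it is fully closed with its tongue over the near rail. The gripper is clear, so I'm handing in.

```bash
python3 -c "
from h import *
print(ticket.finish_job(), r.get_state()['clock'])"
```

```text
the job is handed in; nothing more can be done
the job is handed in; nothing more can be done
```

The aluminium template is hung on both brass pins and seated, and the keeper is swung fully over its rail. I handed the job in at about 20 s with the gripper clear and touching nothing.

- **Pins:** The cameras put the pin middle about 23 mm from the zero mark. The holes went on without contact at the tips.
- **Seating:** The template stopped with its underside at 21.9 mm, against 22 mm expected, at about 7–10 N above its hanging weight. The last pictures show both pins through the holes and the template flat.
- **Keeper:** I pinched the post and turned it until it met resistance. The bar then lay at -11.5° (top camera) and -11.2° (scene camera), against the closed direction of -11.6°. I took that as fully closed, within about 1°.
- **Off-nominal readings:** While swinging the keeper, the wrist showed a side load of up to 9 N and an upward load of up to 13 N. In the final push the post yielded about 2 mm for 3 mm commanded. I read that as compliance against the stop.
- **Not checked:** I did not re-measure the other objects. Nothing touched them that I could see.

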